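# Set the goods-in height stop to a sample enclosure

### The job

Set up the height stop for checking this delivery: take the aluminium enclosure out of the cardboard tray and lay it flat, same side up, on the stand's base plate with the stop's foot over its top. Then bring the stop arm down until its foot just rests on the enclosure, without pressing hard, and swing the red clamp lever all the way home, alongside the arm, to lock it. Leave the enclosure there with the foot resting on it, and leave the other goods on the bench alone.

Things in the scene. Friction and masses are not known exactly. Their poses are not given: they have to be found in the camera images.
- gauge: height stop stand, fixed. Origin: centre of the base plate's underside, on the bench. Plate 260 (x) x 150 (y) x 25 mm (z), green, steel top. x points from its open end to the column (away from the robot at yaw 0), z up; yaw varies. Steel column, 25 mm thick, at x = +100, y = 0 mm, with a green boss (52 mm wide, 30 mm high); thin guide rod at x = +86, y = +31; top 339 mm above the bench.
- stop_arm: the stop arm, sliding up and down the column. Origin: centre of the flat underside of its foot, a steel disc 20 mm in diameter, 8 mm thick, on an 11 mm spindle; x = -15 mm, y = 0 in the stand's frame. Axes as the stand's. Highest: 205 mm over the plate. Stiff sliding fit: it stays where left (sinks under 1 mm/s), takes about 4 N to push down, 10 N to lift.
- stop_top (a point): point on the stop arm's flat top, right above the foot, 62 mm above the foot's underside. The arm is a level grey bar 22 mm wide (y) and 20 mm high; its free end lies 15 mm from this point along the stand's -x, and along +x it runs to a grey collar (50 x 48 x 44 mm) round the column, whose axis is 115 mm from this point.
- clamp_lever (a joint): angle of the red clamp lever in rad: 0 = open, pointing along the stand's +y, away from the arm; it turns level, anticlockwise seen from above, to its end stop at 1.571 = home and locked, pointing along the stand's -x beside the arm (27 mm clear of it). Stiff: it stays where left and takes about 2.5 N at its end, 4 N at 50 mm from the pin.
- lever_pin (a point): the lever's upright pivot pin at the lever's mid height: x = +80, y = +44 mm in the stand's frame, 52 mm above the foot's underside. Two grey ears on the collar's +y side hold it, 22 mm above and below this point. Moves with the arm.
- lever_end (a point): centre of the lever's rounded end, 84 mm from the pin. The lever is a red bar 11 mm wide and 16 mm high (8 mm above and below this point), its end 17 mm in diameter.
- tray: low cardboard tray, fixed to the bench, 270 (x) x 180 (y) mm outside, walls 28 mm high and 5 mm thick, floor 5 mm thick. Origin: centre of its underside, on the bench. It stands to the left or to the right of the stand.
- enclosure: the sample: a closed instrument enclosure of extruded aluminium with black end plates, 190 (x, long) x 50 (y) x 40 mm (z), about 0.42 kg, flat all over. Origin: centre of its underside. At the start it lies in the tray, roughly along the tray's x.
- yellow_carton: yellow carton with a white band, 85 x 60 x 80 mm high, loose; leave alone. Origin: centre of its underside.
- red_jar: white plastic jar with a red lid, 64 mm in diameter, 85 mm high, loose; leave alone. Origin: centre of its underside.
- brown_box: small brown cardboard box, 110 x 75 x 45 mm high, loose; leave alone. Origin: centre of its underside.
Not all that is in view belongs to the job. What is meant by the enclosure is not blue or green, and is the larger of those in its own colour.

How it is judged (in metres and radians):
On the way, in this order (a step that is already met when the one before it is completed fails the run):
1. the enclosure lies flat on the base plate, under the foot (foot's centre at least 6 mm inside the edges of its top) (z of enclosure in the frame of gauge between 0.0235 and 0.0268 m and angle between enclosure's own z axis and vertical below 0.03 rad and x of stop_arm in the frame of enclosure between -0.089 and 0.089 m and y of stop_arm in the frame of enclosure between -0.019 and 0.019 m), for 0.2 s.
2. the foot has come down onto the enclosure with the clamp still open (z of stop_arm in the frame of enclosure between 0.037 and 0.0415 m and contact force between stop_arm and enclosure above 0.2 N and value of joint clamp_lever below 0.8 rad), for 0.1 s.
3. the clamp lever is swung home (past 1.45 rad) with the foot still resting on the enclosure (value of joint clamp_lever above 1.45 rad and z of stop_arm in the frame of enclosure below 0.0415 m), for 0.2 s.
At the end, for the whole second after the job is handed in: The enclosure lies flat and still on the base plate, the foot's centre at least 6 mm inside the edges of its top; the foot rests on its top (in contact, and within 1.5 mm above); the clamp lever is home (past 1.45 rad) (all of step 1 and all of step 3 and z of stop_arm in the frame of enclosure above 0.037 m and contact force between stop_arm and enclosure above 0.05 N and linear speed of enclosure below 0.01 m/s); the robot touches nothing.
It fails at once if the foot is pressed onto or bumped against the enclosure with more than 35 N (contact force between stop_arm and enclosure above 35 N).
It fails at once if one of the other goods is shifted by more than 25 mm or tipped over (distance of any of yellow_carton, red_jar, brown_box from where it was at the start of the episode above 0.025 m or angle between any of yellow_carton, red_jar, brown_box's own z axis and vertical above 0.5 rad).
It also fails if it takes over 64 s, if anything falls off the work surface, if the arm or the gripper's body presses on something with over 40 N, if the wrist force passes 120 N, or if a joint passes its speed limit or range.

### The arm

A 6-joint arm with a two-finger parallel gripper is mounted at the origin on the work surface. World frame = base frame: x ahead of the robot, y to its left, z up, the work surface at z = 0. Lengths are in mm, angles in rad, forces in N, time in s.
With the tool pointing down it reaches from about 350 to 875 mm from the base axis. Payload 4.2 kg.
Tool frame: the origin (TCP) lies midway between the tips of the shut fingers; the grasp point (between the pads) lies 19 mm behind it (arm.tcp_to_grasp is the distance from the TCP to the grasp point, in mm); z points along the fingers, y is the line along which they close (so a half turn about z gives the same grasp; the last joint's range is limited). The gripper opens to 85 mm and grips with 20 to 120 N. Pads are 22 mm wide; open, the fingers measure 114 mm over their backs; the gripper's body (76 mm by 85 mm) begins 54 mm behind the grasp point. The pads swing forward as they close: fully open they stand 13 mm farther back than shut.
Start: joints at [1.492, 0.385, 0.008, 0, -1.194, -0.259], TCP at [207.1, 589.668, 231.312] pointing down, gripper open.
Joint ranges: [-3.14, 3.14], [-1.21, 2.06], [-1.07, 1.41], [-3.16, 2.05], [-2.99, -0.16], [-3.1, 3.1]. Speed limits (rad/s): [2.79, 2.79, 3.14, 3.14, 3.14, 3.14].

### API

Orientations are given as a unit quaternion [x, y, z, w].
In Python, from bench import arm, imaging, job, models gives the robot as it stands.
- The arm moves only by the tool arm_command, never from a script. Its argument "rows" is a list of rows, each an object with "grip": the opening, from 0 (shut) to 1 (fully open); "linear": the shift along the tool's x, y, z in mm, a list of three; "rot": the turn, a rotation vector about the tool's x, y, z in rad, a list of three. In form: [{"grip": grip, "linear": [tx, ty, tz], "rot": [rx, ry, rz]}, ...]. A call has 1 to 10 rows; each row is the pose to reach, as a shift and turn from the pose commanded when the call began, along the tool's axes at that moment; what a row does not reach only later rows make up. A row lasts 1/8 s, in which the tool goes at most 62.5 mm and 10.7 degrees, less where a joint would pass 70% of its speed; a pose out of reach is approached as far as the arm can. A call with a gripper value outside its range is refused whole. The fingers move at their own pace and stop on an object; the grip force is fixed at half the most. Time passes only in rows, so rows that repeat a pose let the fingers close. It gives the time, the measured TCP pose, the force, the opening and the grip force at its end, in the units of the state.
- arm.read_state(): the state, without advancing time (a new reading comes with each control period).
- imaging.get_image(name): name is "scene" or "top"; returns a dict with "frame" (384x512x3 uint8, red, green, blue), "fx", "fy", "cx", "cy" (pixels), "extrinsics" (4x4, takes a point from world to camera coordinates). Camera axes: x right, y down, z forward; pixel columns grow to the right and rows downward; lengths in mm; the calibration is good to about 2 mm. A picture is of the moment at which its call begins. There is no depth.
- job.job_done(): hands the job in; it is judged then, once.
Trained networks look in a picture, given as the dict that the camera call returned (one of the last four; its "shot" number tells which), for a name from the list of things; names that differ only in an ending like _2 or _b are one class to them, and where a whole thing is asked for, a point or a joint stands for the part that bears it (a point fixed in the world has none). Each returns a list of dicts, best first, with "score" (0 to 1); they miss things now and then, are a little off and sometimes report something else, mostly with a low value. They report only what shows in the picture. A call takes as long as a camera call. They do not tell look-alikes from the thing itself.
- models.spot_in(picture, query): "rect" ([left, top, right, bottom] in pixels, round what is visible of it).
- models.tip_of(picture, query): "pixel" ([column, row] in pixels: a listed point, or the origin of a listed thing).
The state is a dict: "clock": time; "joints": joint angles; "joint_vel": joint speeds; "joint_efforts": joint torques, N m; "position": TCP position; "ee_rot": TCP orientation; "contact_force": force on the tool from outside, world axes, zero at the start; "wrist_torque": the same for the moment, N m; "gripper_width": finger opening in mm; "grasp_force": force on a finger pad.
Only numpy, scipy, OpenCV 4.12 (cv2) and the standard library are available. Lean on these libraries where they do the work, as an engineer would, in place of code of your own. Each camera call takes 0.05 s, during which the arm holds its last target. There are 200 camera calls.

## Working session

There is one attempt and no reset: what is moved stays moved. The work goes in short steps, Python scripts to look and compute and a tool call to move; the robot and the scene stay as the last step left them, time stands still between calls to the robot, and variables do not carry over. Pictures are saved under pics/ and viewed, at most 12 in all, crops included, and the job is handed in when it is done.

Besides the shell and the picture viewer there is one more tool, called after ">>>" in YAML: its name, and indented under it one key for each argument. arm_command: Moves the arm, as the interface text tells. Its arguments: {"type":"object","properties":{"rows":{"type":"array"}},"required":["rows"]}

```bash
mkdir -p pics
cat > h.py <<'E'
import numpy as np, cv2
from bench import arm, imaging, job, models
from scipy.spatial.transform import Rotation as R
def ray(p,uv):
    E=np.array(p["extrinsics"]);Rm=E[:3,:3];c=-Rm.T@E[:3,3]
    d=Rm.T@np.array([(uv[0]-p["cx"])/p["fx"],(uv[1]-p["cy"])/p["fy"],1.]);return c,d
def at(p,uv,z):
    c,d=ray(p,uv);return c+d*(z-c[2])/d[2]
def proj(p,X):
    E=np.array(p["extrinsics"]);q=E[:3,:3]@np.array(X,float)+E[:3,3]
    return np.array([q[0]/q[2]*p["fx"]+p["cx"],q[1]/q[2]*p["fy"]+p["cy"]])
def tri(a,ua,b,ub):
    c1,d1=ray(a,ua);c2,d2=ray(b,ub)
    s=np.linalg.lstsq(np.c_[d1,-d2],c2-c1,rcond=None)[0]
    A=c1+s[0]*d1;B=c2+s[1]*d2;return (A+B)/2,np.linalg.norm(A-B)
def save(p,n): cv2.imwrite("pics/"+n,p["frame"][:,:,::-1])
def totool(X):
    s=arm.read_state();return R.from_quat(s["ee_rot"]).inv().apply(np.array(X)-s["position"])
E
python3 - <<'E'
from h import *
np.set_printoptions(precision=1,suppress=True)
a=imaging.get_image("scene");b=imaging.get_image("top");
cv2.imwrite("pics/a.png",np.vstack([a["frame"],b["frame"]])[:,:,::-1][:, :]) if 0 else (save(a,"s1.png"),save(b,"t1.png"))
for n in ["gauge","stop_arm","stop_top","lever_pin","lever_end","tray","enclosure","yellow_carton","red_jar","brown_box"]:
    print(n)
    for l,p in (("s",a),("t",b)):
        print(" ",l,[(np.round(d["pixel"]),round(d["score"],2)) for d in models.tip_of(p,n)[:3]],[(np.round(d["rect"]),round(d["score"],2)) for d in models.spot_in(p,n)[:3]])
s=arm.read_state();print(s["position"],s["ee_rot"],s["clock"])
for p in(a,b): print(ray(p,(256,192)))
E
```

```text
gauge
  s [(array([211., 180.]), 0.9)] [(array([153.,  92., 256., 220.]), 0.95)]
  t [(array([302., 200.]), 0.83), (array([310., 189.]), 0.52)] [(array([275., 137., 333., 243.]), 0.82)]
stop_arm
  s [(array([209., 132.]), 0.83)] [(array([166., 111., 227., 157.]), 0.86)]
  t [(array([310., 198.]), 0.84)] [(array([274., 152., 325., 201.]), 0.68)]
stop_top
  s [(array([206., 114.]), 0.73)] [(array([169., 111., 227., 159.]), 0.75)]
  t [] [(array([275., 155., 324., 198.]), 0.56)]
lever_pin
  s [(array([194., 139.]), 0.81)] [(array([190., 140., 228., 155.]), 0.61)]
  t [(array([300., 161.]), 0.53)] [(array([368., 180., 395., 204.]), 0.66), (array([270., 153., 297., 162.]), 0.46), (array([273., 151., 325., 198.]), 0.21)]
lever_end
  s [(array([221., 152.]), 0.6)] [(array([190., 139., 227., 158.]), 0.6)]
  t [(array([274., 157.]), 0.47)] []
tray
  s [(array([326., 216.]), 0.84), (array([192., 141.]), 0.26)] [(array([270., 169., 379., 267.]), 0.74)]
  t [(array([207., 196.]), 0.85)] [(array([174., 150., 240., 239.]), 0.68)]
enclosure
  s [(array([132., 253.]), 0.94), (array([362., 157.]), 0.
[... 468 characters left out ...]
1., 458., 238.]), 0.56)]
  t [(array([132., 213.]), 0.9)] [(array([116., 195., 147., 226.]), 0.64)]
red_jar
  s [(array([131., 169.]), 0.91), (array([209., 133.]), 0.52)] [(array([115., 143., 143., 174.]), 0.61), (array([169., 110., 227., 156.]), 0.18)]
  t [(array([377., 190.]), 0.61)] [(array([368., 180., 394., 202.]), 0.82)]
brown_box
  s [(array([231., 285.]), 0.86)] [(array([207., 256., 243., 306.]), 0.74), (array([191., 138., 230., 156.]), 0.37)]
  t [(array([252., 119.]), 0.68)] [(array([237.,  98., 264., 136.]), 0.59)]
[207.1 589.7 231.3] [ 1.  -0.2  0.  -0. ] 2.1
(array([1184.2,  259.3,  711.7]), array([-0.7, -0.3, -0.7]))
(array([ 323. ,   -3.1, 1476.6]), array([ 0.1,  0. , -1. ]))
```

View pics/s1.png

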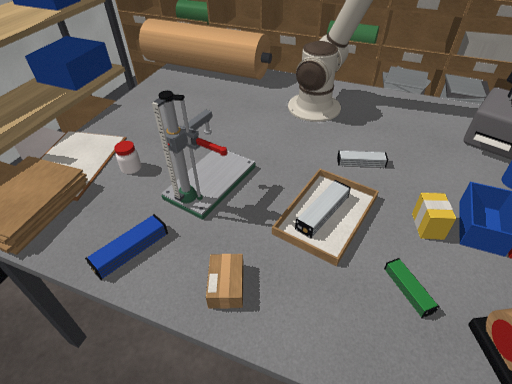

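View pics/t1.png

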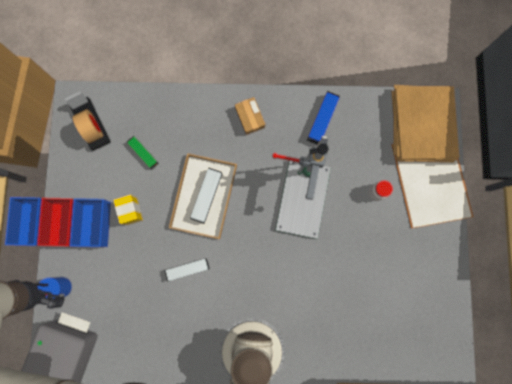

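The blue box (scene 127,247; top 323,117) and the green box (scene 411,287; top 141,152) are ruled out by colour. Two aluminium boxes remain: one in the tray (scene 321,210; top 207,195) and one loose on the bench (scene 362,158; top 187,269). The tray one fits, since it looks larger and lies in the tray. I'll confirm this in a crop and measure it.

Run:
```python
from h import *
np.set_printoptions(precision=1,suppress=True)
a=imaging.get_image("scene");b=imaging.get_image("top")
c1=cv2.resize(b["frame"][135:285,155:345],None,fx=4,fy=4,interpolation=cv2.INTER_CUBIC)
cv2.imwrite("pics/c1.png",c1[:,:,::-1])
c2=cv2.resize(a["frame"][85:270,150:400],None,fx=3.2,fy=3.2,interpolation=cv2.INTER_CUBIC)
cv2.imwrite("pics/c2.png",c2[:,:,::-1])
f=b["frame"]
print(f[195,207],f[195,190],f[205,300],f[267,188],f[220,225],f[230,207])
```

```text
[207 214 211] [221 219 205] [178 179 177] [204 211 207] [140 135 129] [223 220 209]
```

View pics/c1.png

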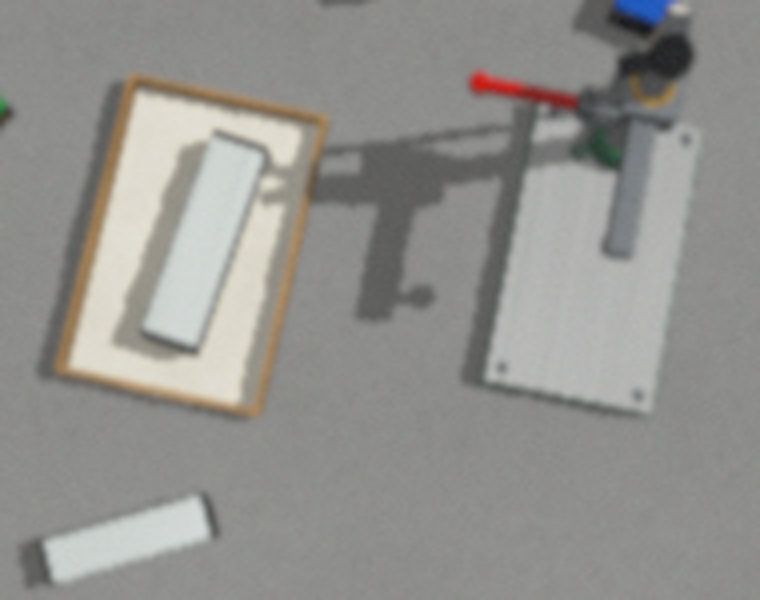

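View pics/c2.png

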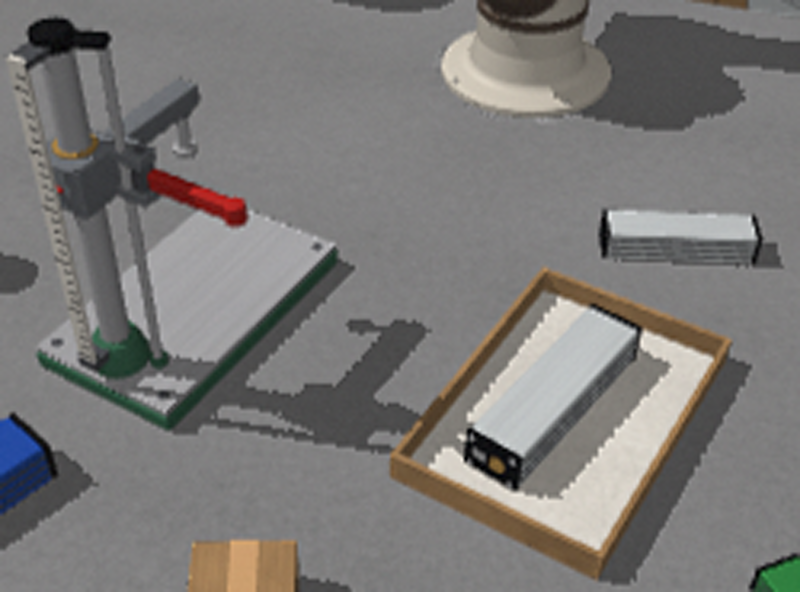

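The tray box is clearly the larger aluminium one: its top corners in the 4x top crop are at (213,130), (268,152), (197,352) and (142,332). The loose one is about 175 px long in the crop, against about 210 px. The plate's corners are at (697,125), (653,412) and (485,382). The stop arm is high up, and the red lever points along +y with its end at (480,83).

Run:
```python
from h import *
np.set_printoptions(precision=1,suppress=True)
a=imaging.get_image("scene");b=imaging.get_image("top")
T=lambda c:(c[0]/4+155-.375,c[1]/4+135-.375)
S=lambda c:(c[0]/3.2+150-.34,c[1]/3.2+85-.34)
Q=[at(b,T(c),45)[:2] for c in [(213,130),(268,152),(197,352),(142,332)]]
Q=np.array(Q);print("enc top",Q,Q.mean(0),[np.linalg.norm(Q[i]-Q[i-1]) for i in range(4)])
v=(Q[0]+Q[1]-Q[2]-Q[3]);print("yaw",np.degrees(np.arctan2(v[1],v[0])))
Q=np.array([at(a,S(c),45)[:2] for c in [(470,430),(520,487),(640,333),(592,306)]]);print("enc scene",Q,Q.mean(0))
v=(Q[0]+Q[1]-Q[2]-Q[3]);print("yaw",np.degrees(np.arctan2(v[1],v[0])))
P=np.array([at(b,T(c),25)[:2] for c in [(697,125),(653,412),(485,382)]]);print("plate",P,(P[0]+P[2])/2,np.linalg.norm(P[0]-P[1]),np.linalg.norm(P[2]-P[1]))
u=P[0]-P[1];w=P[2]-P[1];print(np.degrees([np.arctan2(u[1],u[0]),np.arctan2(w[1],w[0])-np.pi/2]))
P2=np.array([at(a,S(c),25)[:2] for c in [(337,248),(168,415),(40,352)]]);print("plate scene",P2,(P2[0]+P2[2])/2)
u=P2[1]-P2[0];w=P2[1]-P2[2];print(np.degrees([np.arctan2(u[1],u[0]),np.arctan2(w[1],w[0])-np.pi/2]))
# foot and lever end
print("leverend",tri(a,S((236,211)),b,T((480,83))))
# arm end top centre: scene end face top-mid ; top view
print("arm end",tri(a,S((190,88)),b,T((619,250))))
print("lever nets",tri(a,(221,152),b,(274,157)),tri(a,(209,132),b,(310,198)))
t=np.array([at(b,T(c),33)[:2] for c in [(130,78),(327,120),(257,413),(58,373)]]);print("tray",t.mean(0),t)
for n,z in(("yellow_carton",0),("red_jar",0),("brown_box",0)): print(n,at(a,models.tip_of(a,n)[0]["pixel"],0),at(b,models.tip_of(b,n)[0]["pixel"],0))
```

```text
enc top [[621.8 166.2]
 [603.2 117.8]
 [428.4 173.1]
 [444.6 220.7]] [524.5 169.4] [np.float64(185.39229809755798), np.float64(51.90539332447883), np.float64(183.35771571833033), np.float64(50.321137773973675)]
yaw -17.31548871372036
enc scene [[607.8 120.7]
 [647.9 172.3]
 [450.9 221.3]
 [432.2 175.8]] [534.7 172.5]
yaw -15.623316566091848
plate [[ 638.4 -258.5]
 [ 385.6 -218.7]
 [ 408.6  -73.9]] [ 523.5 -166.2] 255.95358991004318 146.6388295712164
[-8.9 -9. ]
plate scene [[ 417.1  -70.7]
 [ 665.4 -117.7]
 [ 641.2 -256.7]] [ 529.2 -163.7]
[-10.7  -9.9]
leverend (array([625.3, -58. , 222.3]), np.float64(0.19980342164614026))
arm end (array([ 497.3, -162.9,  225.7]), np.float64(1.8827781996879966))
lever nets (array([623.7, -60.5, 215.9]), np.float64(9.158173988867608)) (array([ 501.9, -170.5,  165.7]), np.float64(6.520668585120488))
tray [523.  181.2] [[669.7 242.5]
 [635.1  67.8]
 [378.  121.3]
 [409.  293.2]]
yellow_carton [474.2 426.1   0. ] [470.5 432.2   0. ]
red_jar [ 562.6 -431.4    0. ] [ 548.5 -430.     0. ]
brown_box [519.8 174.8   0. ] [811.3  15.5   0. ]
```

```bash
cat >> h.py <<'E'
def plan(X,yaw_deg):
    """shift and z-turn (tool axes) to put TCP at X, pointing down, tool y along world yaw_deg (mod 180)"""
    s=arm.read_state();r=R.from_quat(s["ee_rot"]);x=r.as_matrix()
    c=np.radians(yaw_deg);y=np.array([np.cos(c),np.sin(c),0]);z=np.array([0,0,-1.])
    best=[]
    for k in(1,-1):
        t=R.from_matrix(np.c_[np.cross(k*y,z),k*y,z]);best.append((r.inv()*t).as_rotvec())
    print("pos",np.round(s["position"],1),"x",np.round(x[:,0],3),"y",np.round(x[:,1],3),"j6",round(s["joints"][5],2),"w",round(s["gripper_width"],1),"t",s["clock"])
    print("lin",np.round(r.inv().apply(np.array(X)-s["position"]),1),"rot",[np.round(b,3) for b in best])
def gz(x,y,z=0,c=(527,-165),yaw=-9.7):
    c0,s0=np.cos(np.radians(yaw)),np.sin(np.radians(yaw));return np.array([c[0]+c0*x-s0*y,c[1]+s0*x+c0*y,z])
E
python3 -c "
from h import *
e=np.radians(-17);X=np.array([526-30*np.cos(e),170-30*np.sin(e),150]);print(X);plan(X,73)"
```

```text
[497.31085732 178.77115114 150.        ]
pos [207.1 589.6 231.3] x [ 0.943 -0.331  0.   ] y [-0.331 -0.943  0.   ] j6 -0.26 w 85.5 t 2.6
lin [410.  291.5  81.3] rot [array([-0.   , -0.   ,  3.101]), array([ 0.   , -0.   , -0.041])]
```

>>> arm_command:
  rows:
    - {"grip":1,"linear":[410,291,80],"rot":[0,0,-0.04]}
    - {"grip":1,"linear":[410,291,80],"rot":[0,0,-0.04]}
    - {"grip":1,"linear":[410,291,80],"rot":[0,0,-0.04]}
    - {"grip":1,"linear":[410,291,80],"rot":[0,0,-0.04]}
    - {"grip":1,"linear":[410,291,80],"rot":[0,0,-0.04]}
    - {"grip":1,"linear":[410,291,80],"rot":[0,0,-0.04]}
    - {"grip":1,"linear":[410,291,80],"rot":[0,0,-0.04]}
    - {"grip":1,"linear":[410,291,80],"rot":[0,0,-0.04]}
    - {"grip":1,"linear":[410,291,80],"rot":[0,0,-0.04]}
    - {"grip":1,"linear":[410,291,80],"rot":[0,0,-0.04]}

```text
clock: 3.85
position: [497.8, 178.8, 151.3]
ee_rot: [0.989, -0.149, -0.0, 0.0]
contact_force: [-0.2, 0.0, 0.2]
gripper_width: 85.7
grasp_force: 0.0
```

Run:
```python
from h import *
e=np.radians(-17);X=np.array([526-30*np.cos(e),170-30*np.sin(e),10]);plan(X,73)
b=imaging.get_image("scene");
cv2.imwrite("pics/g1.png",cv2.resize(b["frame"][80:280,220:420],None,fx=3,fy=3)[:,:,::-1])
```

```text
pos [497.8 178.8 151.3] x [ 0.956 -0.295 -0.   ] y [-0.295 -0.956  0.   ] j6 0.62 w 85.7 t 3.85
lin [-4.000e-01  1.000e-01  1.413e+02] rot [array([ 0.   , -0.   ,  3.139]), array([ 0.   ,  0.   , -0.003])]
```

View pics/g1.png

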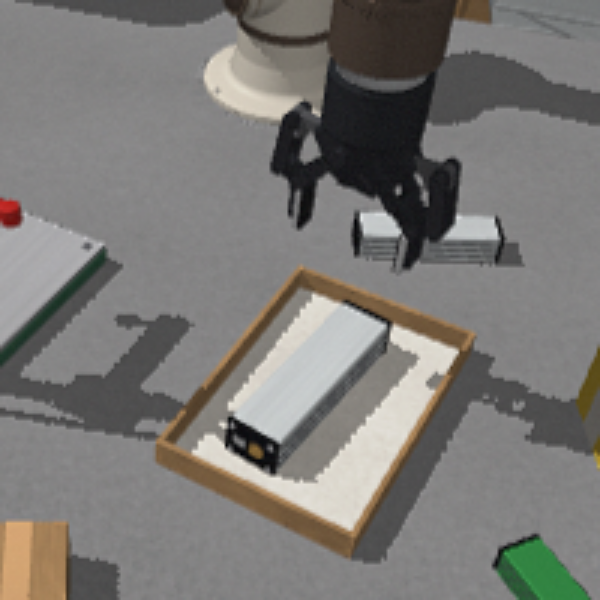

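The gripper is above the enclosure's robot-side half (fingers at about (300,200) and (410,255) in the crop) and is aligned across it. I'll descend and grip.

>>> arm_command:
  rows:
    - {"grip":1,"linear":[0,0,50],"rot":[0,0,0]}
    - {"grip":1,"linear":[0,0,90],"rot":[0,0,0]}
    - {"grip":1,"linear":[0,0,120],"rot":[0,0,0]}
    - {"grip":1,"linear":[0,0,141],"rot":[0,0,0]}
    - {"grip":1,"linear":[0,0,141],"rot":[0,0,0]}
    - {"grip":0,"linear":[0,0,141],"rot":[0,0,0]}
    - {"grip":0,"linear":[0,0,141],"rot":[0,0,0]}
    - {"grip":0,"linear":[0,0,141],"rot":[0,0,0]}
    - {"grip":0,"linear":[0,0,141],"rot":[0,0,0]}
    - {"grip":0,"linear":[0,0,141],"rot":[0,0,0]}

```text
clock: 5.15
position: [497.7, 179.6, 11.9]
ee_rot: [0.989, -0.148, 0.001, -0.001]
contact_force: [-2.2, -0.3, 5.9]
gripper_width: 49.2
grasp_force: 64.3
```

>>> arm_command:
  rows:
    - {"grip":0,"linear":[0,0,-15],"rot":[0,0,0]}
    - {"grip":0,"linear":[0,0,-40],"rot":[0,0,0]}
    - {"grip":0,"linear":[0,0,-70],"rot":[0,0,0]}
    - {"grip":0,"linear":[0,0,-70],"rot":[0,0,0]}
    - {"grip":0,"linear":[0,0,-70],"rot":[0,0,0]}

```text
clock: 5.78
position: [496.3, 178.6, 79.3]
ee_rot: [0.989, -0.149, -0.001, 0.0]
contact_force: [0.6, -0.2, -6.4]
gripper_width: 48.9
grasp_force: 63.5
```

Run:
```python
from h import *
plan(gz(-95,0,82),80.3)
a=imaging.get_image("scene");b=imaging.get_image("top")
im=np.hstack([cv2.resize(p["frame"][y:y+150,x:x+100],None,fx=4,fy=4)[:,:,::-1] for p,x,y in((a,280,110),(b,160,140))])
cv2.imwrite("pics/g2.png",im)
```

```text
pos [496.3 178.6  79.3] x [ 0.956 -0.294 -0.002] y [-0.294 -0.956  0.001] j6 0.62 w 48.9 t 5.775
lin [ 36.3 331.6  -2.3] rot [array([ 3.000e-03, -2.000e-03,  3.012e+00]), array([ 0.001,  0.002, -0.13 ])]
```

View pics/g2.png

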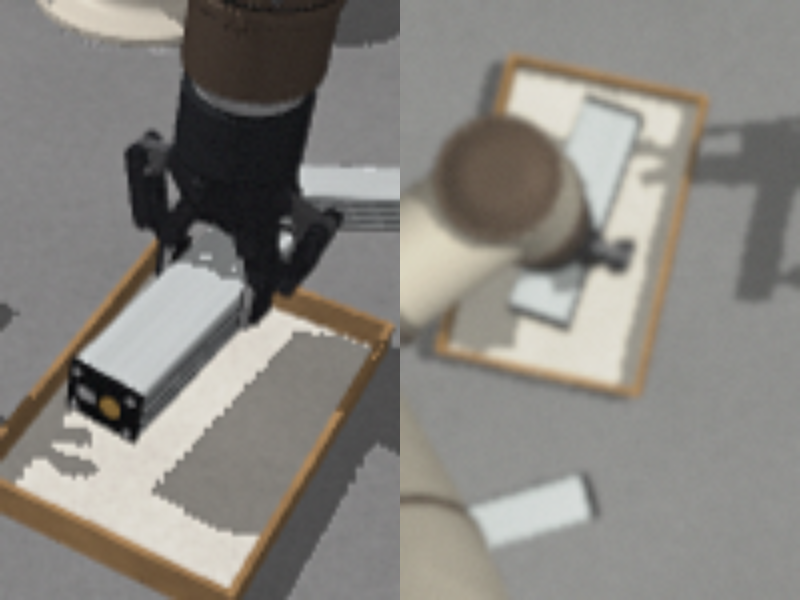

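The enclosure is held in the gripper with its far end at crop (110,385). I'll check for droop numerically before moving on.

Run:
```python
from h import *
a=imaging.get_image("scene")
for z in (100,106,112,116): print(z,proj(a,(616,142,z)),proj(a,(609,118,z)),proj(a,(623,166,z)))
```

```text
100 [305.60717513 208.48668414] [296.75244143 203.7981698 ] [314.7089521  213.30600602]
106 [305.81470505 206.73615405] [296.91353781 202.04842583] [314.96546822 211.55532998]
112 [306.0243175  204.96805768] [297.07622862 200.2813641 ] [315.22459471 209.78683861]
116 [306.16523162 203.77943669] [297.18558667 199.09357459] [315.39881565 208.59781222]
```

>>> arm_command:
  rows:
    - {"grip":0,"linear":[6,55,-2],"rot":[0,0,-0.02]}
    - {"grip":0,"linear":[12,110,-2],"rot":[0,0,-0.04]}
    - {"grip":0,"linear":[18,165,-2],"rot":[0,0,-0.06]}
    - {"grip":0,"linear":[24,220,-2],"rot":[0,0,-0.08]}
    - {"grip":0,"linear":[30,275,-2],"rot":[0,0,-0.11]}
    - {"grip":0,"linear":[36,318,-2],"rot":[0,0,-0.13]}
    - {"grip":0,"linear":[36,332,-2],"rot":[0,0,-0.13]}
    - {"grip":0,"linear":[36,332,-2],"rot":[0,0,-0.13]}

```text
clock: 6.92
position: [433.8, -149.3, 81.7]
ee_rot: [0.996, -0.085, -0.001, 0.0]
contact_force: [-0.2, 0.3, -4.2]
gripper_width: 48.9
grasp_force: 64.7
```

Run:
```python
from h import *
plan(gz(-95,0,32),80.3)
a=imaging.get_image("scene");b=imaging.get_image("top")
im=np.hstack([cv2.resize(p["frame"][y:y+150,x:x+100],None,fx=4,fy=4)[:,:,::-1] for p,x,y in((a,150,80),(b,255,130))])
cv2.imwrite("pics/g3.png",im)
```

```text
pos [ 433.8 -149.3   81.7] x [ 0.986 -0.169 -0.002] y [-0.169 -0.986  0.   ] j6 1.38 w 48.9 t 6.925
lin [-0.4 -0.3 49.7] rot [array([ 3.000e-03, -0.000e+00,  3.141e+00]), array([ 0.   ,  0.002, -0.   ])]
```

View pics/g3.png

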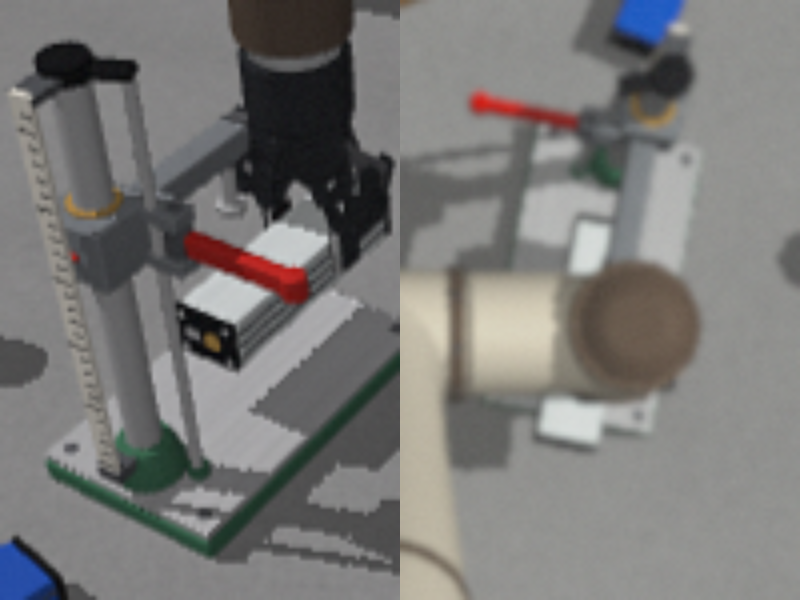

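The box is under the stop arm near the right spot. In the top view the box's far end is at crop (592,222), and the bar is about (632,200) at its own height. I'll check the sideways offset with the calibration.

Run:
```python
from h import *
np.set_printoptions(precision=1,suppress=True)
b=imaging.get_image("top");a=imaging.get_image("scene")
T=lambda c:((c[0]-400)/4+255-.375,c[1]/4+130-.375)
S=lambda c:(c[0]/4+150-.375,c[1]/4+80-.375)
c0=gz(0,0)
def g(X):
    t=np.radians(-9.7);d=np.array(X)-c0;return np.array([d[0]*np.cos(t)+d[1]*np.sin(t),-d[0]*np.sin(t)+d[1]*np.cos(t),X[2]])
print("box far end top L,R", g(at(b,T((576,218)),114)),g(at(b,T((612,224)),114)))
print("box near end", g(at(b,T((538,437)),114)),g(at(b,T((600,447)),114)))
print("bar L,R edges", g(at(b,T((628,190)),227)),g(at(b,T((660,190)),227)))
print("scene far box top edge", g(at(a,S((178,305)),114)),g(at(a,S((240,333)),114)))
print("foot scene (front,on z~165)", g(at(a,S((229,212)),165)))
print("foot expect px",(proj(a,gz(-15,0,165))-[150,80])*4, (proj(b,gz(-15,0,227))-[255,130])*4+[400,0])
```

```text
box far end top L,R [ 24.7  26.8 114. ] [ 25.3  -3.2 114. ]
box near end [-157.7   26.2  114. ] [-156.2  -24.4  114. ]
bar L,R edges [ 32.2  -0.  227. ] [ 36.8 -23.8 227. ]
scene far box top edge [ 28.9 -22.8 114. ] [ 31.   31.7 114. ]
foot scene (front,on z~165) [-20.5 -10.2 165. ]
foot expect px [234.6 219.1] [616.  249.1]
```

The measurements put the foot about 7 mm to the stand's -y of my frame, so I'll shift the box by that much and lower it.

>>> arm_command:
  rows:
    - {"grip":0,"linear":[0,7,15],"rot":[0,0,0]}
    - {"grip":0,"linear":[0,7,30],"rot":[0,0,0]}
    - {"grip":0,"linear":[0,7,40],"rot":[0,0,0]}
    - {"grip":0,"linear":[0,7,45],"rot":[0,0,0]}
    - {"grip":0,"linear":[0,7,48],"rot":[0,0,0]}
    - {"grip":0,"linear":[0,7,49],"rot":[0,0,0]}
    - {"grip":0,"linear":[0,7,49],"rot":[0,0,0]}

```text
clock: 8.0
position: [433.6, -155.6, 33.6]
ee_rot: [0.996, -0.084, 0.0, -0.0]
contact_force: [0.1, 0.1, -5.8]
gripper_width: 49.1
grasp_force: 64.6
```

>>> arm_command:
  rows:
    - {"grip":0,"linear":[0,0,1],"rot":[0,0,0]}
    - {"grip":0,"linear":[0,0,2],"rot":[0,0,0]}
    - {"grip":0,"linear":[0,0,2],"rot":[0,0,0]}

```text
clock: 8.38
position: [433.5, -155.7, 31.9]
ee_rot: [0.996, -0.084, 0.0, 0.0]
contact_force: [-1.6, 0.5, 1.4]
gripper_width: 49.2
grasp_force: 65.4
```

Contact. I'll release, rise, and look.

>>> arm_command:
  rows:
    - {"grip":1,"linear":[0,0,0],"rot":[0,0,0]}
    - {"grip":1,"linear":[0,0,0],"rot":[0,0,0]}
    - {"grip":1,"linear":[0,0,0],"rot":[0,0,0]}
    - {"grip":1,"linear":[0,0,0],"rot":[0,0,0]}
    - {"grip":1,"linear":[0,0,-50],"rot":[0,0,0]}
    - {"grip":0,"linear":[0,0,-110],"rot":[0,0,0]}
    - {"grip":0,"linear":[0,0,-170],"rot":[0,0,0]}
    - {"grip":0,"linear":[0,0,-230],"rot":[0,0,0]}
    - {"grip":0,"linear":[-20,-100,-230],"rot":[0,0,0]}
    - {"grip":0,"linear":[-40,-120,-230],"rot":[0,0,0]}

```text
clock: 9.62
position: [415.0, -31.9, 262.0]
ee_rot: [0.996, -0.085, 0.001, -0.001]
contact_force: [0.5, 2.0, 0.2]
gripper_width: -0.2
grasp_force: 0.0
```

Run:
```python
from h import *
a=imaging.get_image("scene");b=imaging.get_image("top")
im=np.hstack([cv2.resize(p["frame"][y:y+120,x:x+80],None,fx=5,fy=5,interpolation=cv2.INTER_CUBIC)[:,:,::-1] for p,x,y in((a,170,90),(b,270,135))])
cv2.imwrite("pics/g4.png",im)
for n in("stop_top","stop_arm","enclosure","lever_end"):
  for p in(a,b): print(n,[(np.round(d["pixel"],1),round(d["score"],2)) for d in models.tip_of(p,n)[:3]])
```

```text
stop_top [(array([205.3, 113.4]), 0.98)]
stop_top [(array([310.4, 190.8]), 0.94)]
stop_arm [(array([208.7, 134.7]), 0.73)]
stop_arm []
enclosure [(array([360.9, 161.9]), 0.91), (array([218.6, 162.3]), 0.8), (array([132.2, 248.6]), 0.64)]
enclosure [(array([146.4, 152. ]), 0.88), (array([301.4, 216.7]), 0.75), (array([188.9, 268.7]), 0.55)]
lever_end [(array([220.9, 149.3]), 0.53)]
lever_end [(array([273.8, 157.4]), 0.63)]
```

View pics/g4.png

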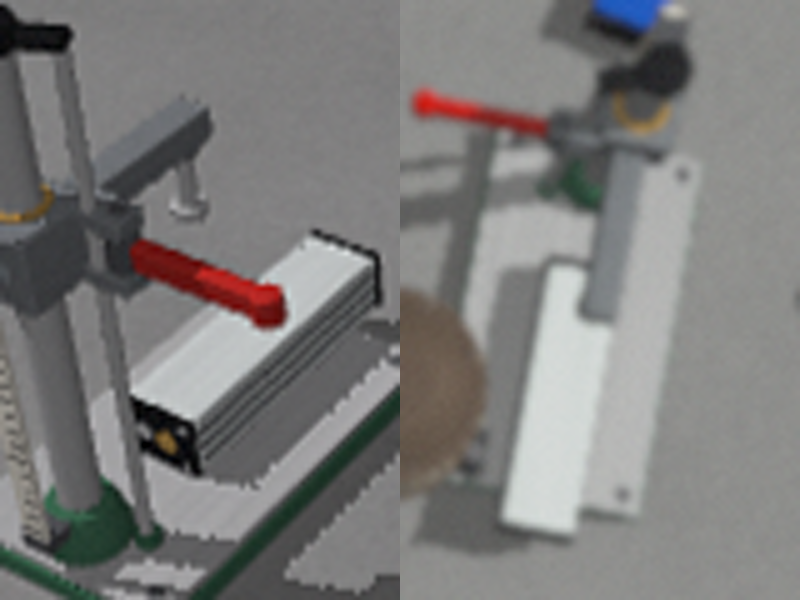

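The box lies flat on the plate under the bar. In the right half, its top corners are (548,258), about (612,268) hidden, (578,537) and (502,523), and the bar's end is (600,318). Next I'll work out the positions.

Run:
```python
from h import *
np.set_printoptions(precision=1,suppress=True)
a=imaging.get_image("scene");b=imaging.get_image("top")
T=lambda c:((c[0]-400)/5+270-.4,c[1]/5+135-.4)
S=lambda c:(c[0]/5+170-.4,c[1]/5+90-.4)
print("top box", np.array([at(b,T(c),65) for c in[(548,258),(502,523),(578,537)]]))
print("scene box", np.array([at(a,S(c),65) for c in[(133,398),(197,427),(378,258),(315,234)]]))
X,e=tri(a,(205.3,113.4),b,(310.4,190.8));print("stop_top",X,e)
X2,e2=tri(a,(220.9,149.3),b,(273.8,157.4));print("lever_end",X2,e2)
X3,e3=tri(a,S((266,303)),b,T((424,103)));print("lever_end2",X3,e3)
# bar end top-edge midpoint
print("bar end",tri(a,S((197,105)),b,T((599,314))))
print("plate corners t",np.array([at(b,T(c),25) for c in[(703,160),(637,518)]]))
s=arm.read_state();print(s["position"],s["clock"])
```

```text
top box [[ 557.1 -149.8   65. ]
 [ 376.9 -119.5   65. ]
 [ 368.5 -170.4   65. ]]
scene box [[ 550.5 -193.9   65. ]
 [ 559.3 -148.7   65. ]
 [ 379.  -118.2   65. ]
 [ 370.1 -165.2   65. ]]
stop_top [ 515.2 -164.4  232.1] 3.660823152188548
lever_end [621.4 -60.4 221.9] 10.82963484005218
lever_end2 [625.9 -58.1 223.7] 2.0473701338357966
bar end (array([ 496.1, -162.8,  229.6]), np.float64(1.1976987015382112))
plate corners t [[ 635.9 -263.1   25. ]
 [ 383.6 -215.7   25. ]]
[414.7 -33.8 261.1] 10.225
```

The foot is about 50 mm along and about 1 mm across from the box's centre, well inside the limits. Next I'll go above stop_top.

```bash
python3 -c "
from h import *
plan((512,-165,245),80.3)"
```

```text
pos [414.7 -33.8 261.1] x [ 0.986 -0.169 -0.   ] y [-0.169 -0.986  0.   ] j6 1.09 w 0.2 t 10.225
lin [118.1 112.8  16.1] rot [array([ 1.000e-03, -0.000e+00,  3.141e+00]), array([ 0.   ,  0.   , -0.001])]
```

>>> arm_command:
  rows:
    - {"grip":0,"linear":[40,38,0],"rot":[0,0,0]}
    - {"grip":0,"linear":[80,76,0],"rot":[0,0,0]}
    - {"grip":0,"linear":[118,113,0],"rot":[0,0,0]}
    - {"grip":0,"linear":[118,113,10],"rot":[0,0,0]}
    - {"grip":0,"linear":[118,113,20],"rot":[0,0,0]}
    - {"grip":0,"linear":[118,113,26],"rot":[0,0,0]}
    - {"grip":0,"linear":[118,113,32],"rot":[0,0,0]}
    - {"grip":0,"linear":[118,113,38],"rot":[0,0,0]}
    - {"grip":0,"linear":[118,113,44],"rot":[0,0,0]}
    - {"grip":0,"linear":[118,113,44],"rot":[0,0,0]}

```text
clock: 11.48
position: [512.3, -163.9, 216.8]
ee_rot: [0.996, -0.084, 0.0, -0.0]
contact_force: [0.1, -0.4, -0.1]
gripper_width: 0.0
grasp_force: 0.0
```

>>> arm_command:
  rows:
    - {"grip":0,"linear":[0,0,5],"rot":[0,0,0]}
    - {"grip":0,"linear":[0,0,10],"rot":[0,0,0]}
    - {"grip":0,"linear":[0,0,15],"rot":[0,0,0]}

```text
clock: 11.85
position: [512.6, -164.1, 202.3]
ee_rot: [0.996, -0.084, 0.001, 0.0]
contact_force: [-1.0, 1.7, 4.4]
gripper_width: 0.1
grasp_force: 2.0
```

Run:
```python
from h import *
a=imaging.get_image("scene");b=imaging.get_image("top")
im=np.hstack([cv2.resize(p["frame"][y:y+120,x:x+80],None,fx=5,fy=5,interpolation=cv2.INTER_CUBIC)[:,:,::-1] for p,x,y in((a,170,90),(b,270,135))])
cv2.imwrite("pics/g5.png",im)
s=arm.read_state();print(s["position"],s["contact_force"])
```

```text
[ 512.31237208 -164.14474388  201.63013331] [ 0.3525693  -0.57897119  0.74854623]
```

View pics/g5.png

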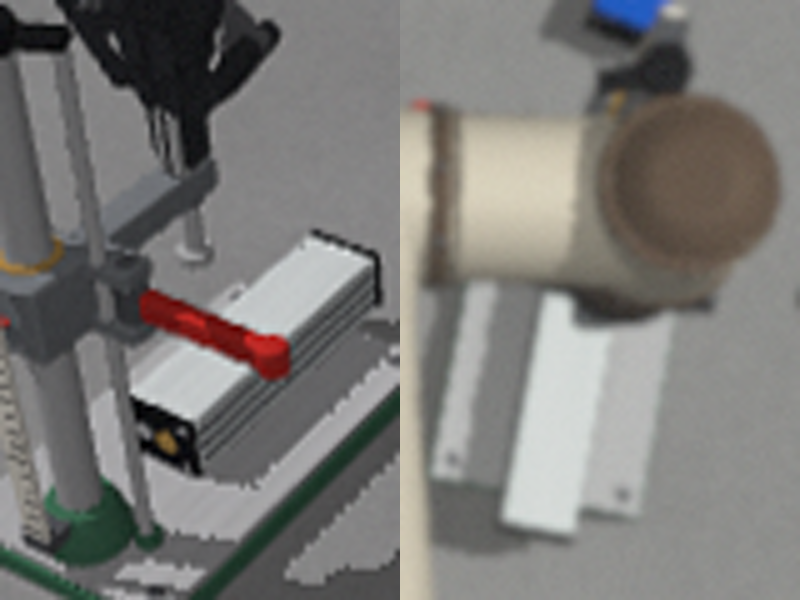

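The fingertips are on the bar above the foot (crop (190,175)), and the arm has come down with them at about 4 N. The bar top is now about 202, and I expect contact near 127.

>>> arm_command:
  rows:
    - {"grip":0,"linear":[0,0,6],"rot":[0,0,0]}
    - {"grip":0,"linear":[0,0,12],"rot":[0,0,0]}
    - {"grip":0,"linear":[0,0,18],"rot":[0,0,0]}
    - {"grip":0,"linear":[0,0,24],"rot":[0,0,0]}
    - {"grip":0,"linear":[0,0,30],"rot":[0,0,0]}
    - {"grip":0,"linear":[0,0,36],"rot":[0,0,0]}
    - {"grip":0,"linear":[0,0,42],"rot":[0,0,0]}
    - {"grip":0,"linear":[0,0,48],"rot":[0,0,0]}
    - {"grip":0,"linear":[0,0,54],"rot":[0,0,0]}
    - {"grip":0,"linear":[0,0,60],"rot":[0,0,0]}

```text
clock: 13.2
position: [512.3, -164.2, 142.0]
ee_rot: [0.996, -0.084, 0.0, 0.0]
contact_force: [1.5, -0.5, 4.3]
gripper_width: -0.3
grasp_force: 2.1
```

>>> arm_command:
  rows:
    - {"grip":0,"linear":[0,0,2],"rot":[0,0,0]}
    - {"grip":0,"linear":[0,0,4],"rot":[0,0,0]}
    - {"grip":0,"linear":[0,0,6],"rot":[0,0,0]}
    - {"grip":0,"linear":[0,0,8],"rot":[0,0,0]}

```text
clock: 13.7
position: [512.2, -164.1, 134.3]
ee_rot: [0.996, -0.084, 0.0, 0.0]
contact_force: [1.6, 0.2, 4.5]
gripper_width: 0.2
grasp_force: 1.9
```

>>> arm_command:
  rows:
    - {"grip":0,"linear":[0,0,1],"rot":[0,0,0]}
    - {"grip":0,"linear":[0,0,2],"rot":[0,0,0]}
    - {"grip":0,"linear":[0,0,3],"rot":[0,0,0]}
    - {"grip":0,"linear":[0,0,4],"rot":[0,0,0]}
    - {"grip":0,"linear":[0,0,4.5],"rot":[0,0,0]}

```text
clock: 14.32
position: [512.2, -164.1, 129.8]
ee_rot: [0.996, -0.084, 0.0, 0.0]
contact_force: [2.2, -0.8, 3.6]
gripper_width: -0.3
grasp_force: 1.9
```

>>> arm_command:
  rows:
    - {"grip":0,"linear":[0,0,0.5],"rot":[0,0,0]}
    - {"grip":0,"linear":[0,0,1],"rot":[0,0,0]}

```text
clock: 14.58
position: [512.2, -164.1, 128.8]
ee_rot: [0.996, -0.084, 0.0, 0.0]
contact_force: [2.2, -1.1, 4.3]
gripper_width: 0.0
grasp_force: 1.9
```

>>> arm_command:
  rows:
    - {"grip":0,"linear":[0,0,0.5],"rot":[0,0,0]}
    - {"grip":0,"linear":[0,0,1],"rot":[0,0,0]}

```text
clock: 14.82
position: [512.2, -164.1, 127.8]
ee_rot: [0.996, -0.084, 0.0, 0.0]
contact_force: [2.5, -1.2, 3.7]
gripper_width: -0.2
grasp_force: 1.9
```

>>> arm_command:
  rows:
    - {"grip":0,"linear":[0,0,0.5],"rot":[0,0,0]}
    - {"grip":0,"linear":[0,0,1],"rot":[0,0,0]}

```text
clock: 15.08
position: [512.2, -164.1, 127.1]
ee_rot: [0.996, -0.084, 0.0, 0.0]
contact_force: [1.8, -0.7, 7.6]
gripper_width: 0.1
grasp_force: 3.5
```

>>> arm_command:
  rows:
    - {"grip":0,"linear":[0,0,0.4],"rot":[0,0,0]}
    - {"grip":0,"linear":[0,0,0.4],"rot":[0,0,0]}

```text
clock: 15.32
position: [512.2, -164.1, 127.1]
ee_rot: [0.996, -0.084, 0.0, 0.0]
contact_force: [1.5, -0.4, 7.2]
gripper_width: -0.3
grasp_force: 3.5
```

The foot is resting: the force rose from about 4 to 7 N and the height has stopped changing at 127.1. Now I'll work out the lever sweep.

```bash
cat >> h.py <<'E'
pin=np.array([612.5,-139.]);gx=np.array([.986,-.168]);gy=np.array([.168,.986])
def lev(q,r,off):
    q=np.radians(q);return pin+r*(gy*np.cos(q)-gx*np.sin(q))+off*(gx*np.cos(q)+gy*np.sin(q))
E
python3 -c "
from h import *
np.set_printoptions(precision=0,suppress=True)
s=arm.read_state();p0=np.array(s['position']);r=R.from_quat(s['ee_rot']).inv()
f=lambda xy,z:print(np.round(xy),z,r.apply(np.r_[xy,z]-p0))
f(pin+gy*75-gx*85,200);f(lev(0,62,40),200);f(lev(0,62,40),106)
for q,o in((0,17),(15,20),(30,22),(45,23),(60,23),(75,22),(85,20),(90,19)): print(q,end=' ');f(lev(q,62,o),106)
"
```

```text
[541. -51.] 200 [  10. -117.  -73.]
[662. -85.] 200 [ 135. -103.  -73.]
[662. -85.] 106 [ 135. -103.   21.]
0 [640. -81.] 106 [ 112. -104.   21.]
15 [627. -75.] 106 [  98. -107.   21.]
30 [612. -73.] 106 [  83. -106.   21.]
45 [595. -75.] 106 [  67. -102.   21.]
60 [579. -82.] 106 [ 53. -93.  21.]
75 [565. -93.] 106 [ 41. -79.  21.]
85 [ 558. -104.] 106 [ 35. -67.  21.]
90 [ 555. -110.] 106 [ 33. -61.  21.]
```

>>> arm_command:
  rows:
    - {"grip":0,"linear":[0,0,-30],"rot":[0,0,0]}
    - {"grip":0,"linear":[0,0,-80],"rot":[0,0,0]}
    - {"grip":0,"linear":[0,0,-80],"rot":[0,0,0]}

```text
clock: 15.7
position: [512.2, -163.9, 208.8]
ee_rot: [0.996, -0.084, 0.001, -0.0]
contact_force: [-0.4, 0.4, -0.1]
gripper_width: 0.1
grasp_force: 0.0
```

>>> arm_command:
  rows:
    - {"grip":0,"linear":[5,-60,0],"rot":[0,0,0]}
    - {"grip":0,"linear":[10,-117,0],"rot":[0,0,0]}
    - {"grip":0,"linear":[70,-112,0],"rot":[0,0,0]}
    - {"grip":0,"linear":[125,-105,0],"rot":[0,0,0]}
    - {"grip":0,"linear":[135,-103,10],"rot":[0,0,0]}
    - {"grip":0,"linear":[135,-103,50],"rot":[0,0,0]}
    - {"grip":0,"linear":[135,-103,85],"rot":[0,0,0]}
    - {"grip":0,"linear":[135,-103,101],"rot":[0,0,0]}
    - {"grip":0,"linear":[135,-103,101],"rot":[0,0,0]}

```text
clock: 16.82
position: [660.7, -85.1, 103.7]
ee_rot: [0.996, -0.084, -0.002, 0.0]
contact_force: [0.2, 0.0, 0.4]
gripper_width: -0.4
grasp_force: 0.0
```

Run:
```python
from h import *
a=imaging.get_image("scene")
cv2.imwrite("pics/g6.png",cv2.resize(a["frame"][90:210,160:260],None,fx=5,fy=5,interpolation=cv2.INTER_CUBIC)[:,:,::-1])
print(arm.read_state()["position"],proj(a,np.r_[lev(0,84,0),117]),proj(a,np.r_[pin,117]))
```

```text
[661.98331949 -85.10283682 105.46423887] [227.26847189 185.12793691] [200.42466325 173.52899992]
```

View pics/g6.png

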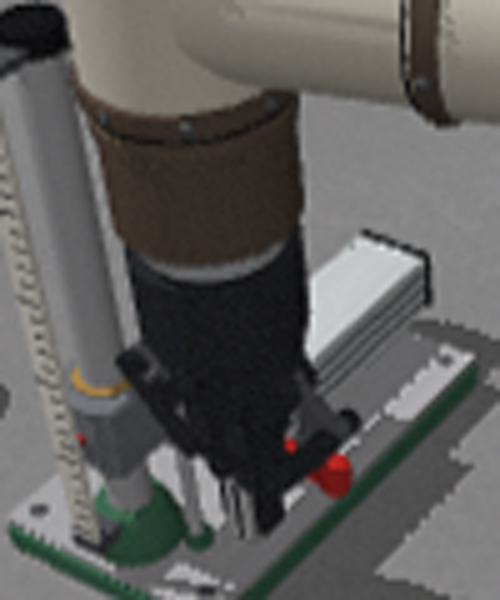

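The lever's end is at crop (335,475), exactly where predicted, and the fingertips are behind it on the +x side. I'll sweep in steps.

>>> arm_command:
  rows:
    - {"grip":0,"linear":[-12,0,0],"rot":[0,0,0]}
    - {"grip":0,"linear":[-23,-1,0],"rot":[0,0,0]}
    - {"grip":0,"linear":[-30,-3,0],"rot":[0,0,0]}
    - {"grip":0,"linear":[-37,-4,0],"rot":[0,0,0]}
    - {"grip":0,"linear":[-45,-4,0],"rot":[0,0,0]}
    - {"grip":0,"linear":[-52,-3,0],"rot":[0,0,0]}
    - {"grip":0,"linear":[-60,-1,0],"rot":[0,0,0]}
    - {"grip":0,"linear":[-68,1,0],"rot":[0,0,0]}

```text
clock: 17.88
position: [595.0, -74.6, 105.4]
ee_rot: [0.996, -0.084, 0.0, -0.0]
contact_force: [4.1, 0.2, 0.7]
gripper_width: -0.3
grasp_force: 1.7
```

>>> arm_command:
  rows:
    - {"grip":0,"linear":[-7,4,0],"rot":[0,0,0]}
    - {"grip":0,"linear":[-14,9,0],"rot":[0,0,0]}
    - {"grip":0,"linear":[-20,16,0],"rot":[0,0,0]}
    - {"grip":0,"linear":[-26,23,0],"rot":[0,0,0]}
    - {"grip":0,"linear":[-30,30,0],"rot":[0,0,0]}
    - {"grip":0,"linear":[-32,35,0],"rot":[0,0,0]}

```text
clock: 18.62
position: [557.1, -104.2, 105.3]
ee_rot: [0.996, -0.084, -0.0, -0.0]
contact_force: [2.9, 1.0, 0.2]
gripper_width: -0.3
grasp_force: 1.5
```

Now I'll push along the stand's -y (tool +y) to the end stop, watching the force.

>>> arm_command:
  rows:
    - {"grip":0,"linear":[-1,2,0],"rot":[0,0,0]}
    - {"grip":0,"linear":[-1,4,0],"rot":[0,0,0]}
    - {"grip":0,"linear":[-1,5,0],"rot":[0,0,0]}

```text
clock: 19.0
position: [555.1, -108.6, 105.2]
ee_rot: [0.996, -0.084, -0.001, -0.0]
contact_force: [0.5, 2.3, 1.7]
gripper_width: 0.0
grasp_force: 1.6
```

>>> arm_command:
  rows:
    - {"grip":0,"linear":[0,1,0],"rot":[0,0,0]}
    - {"grip":0,"linear":[0,2,0],"rot":[0,0,0]}

```text
clock: 19.25
position: [554.6, -110.5, 105.1]
ee_rot: [0.996, -0.084, -0.001, 0.0]
contact_force: [-1.3, 3.5, 1.8]
gripper_width: 0.2
grasp_force: 1.6
```

>>> arm_command:
  rows:
    - {"grip":0,"linear":[0,1,0],"rot":[0,0,0]}
    - {"grip":0,"linear":[0,2,0],"rot":[0,0,0]}

```text
clock: 19.5
position: [554.4, -112.0, 105.1]
ee_rot: [0.996, -0.084, -0.001, -0.001]
contact_force: [-2.3, 8.7, 3.3]
gripper_width: 0.1
grasp_force: 4.1
```

>>> arm_command:
  rows:
    - {"grip":0,"linear":[0,1,0],"rot":[0,0,0]}
    - {"grip":0,"linear":[0,2,0],"rot":[0,0,0]}

```text
clock: 19.75
position: [554.4, -112.3, 105.1]
ee_rot: [0.996, -0.084, -0.001, -0.002]
contact_force: [-2.5, 15.7, 4.5]
gripper_width: 0.0
grasp_force: 7.5
```

End stop reached: the force climbs with no motion. I'll back off and check.

>>> arm_command:
  rows:
    - {"grip":0,"linear":[0,-15,0],"rot":[0,0,0]}
    - {"grip":0,"linear":[0,-50,-5],"rot":[0,0,0]}
    - {"grip":0,"linear":[0,-90,-50],"rot":[0,0,0]}
    - {"grip":0,"linear":[-30,-140,-90],"rot":[0,0,0]}
    - {"grip":0,"linear":[-60,-200,-120],"rot":[0,0,0]}
    - {"grip":0,"linear":[-60,-200,-120],"rot":[0,0,0]}

```text
clock: 20.5
position: [529.3, 94.9, 227.4]
ee_rot: [0.997, -0.082, 0.002, -0.0]
contact_force: [1.5, -0.6, 0.1]
gripper_width: 0.2
grasp_force: 0.0
```

Run:
```python
from h import *
a=imaging.get_image("scene");b=imaging.get_image("top")
im=np.hstack([cv2.resize(p["frame"][y:y+120,x:x+80],None,fx=5,fy=5,interpolation=cv2.INTER_CUBIC)[:,:,::-1] for p,x,y in((a,170,100),(b,270,135))])
cv2.imwrite("pics/g7.png",im)
```

```text
(no output)
```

View pics/g7.png

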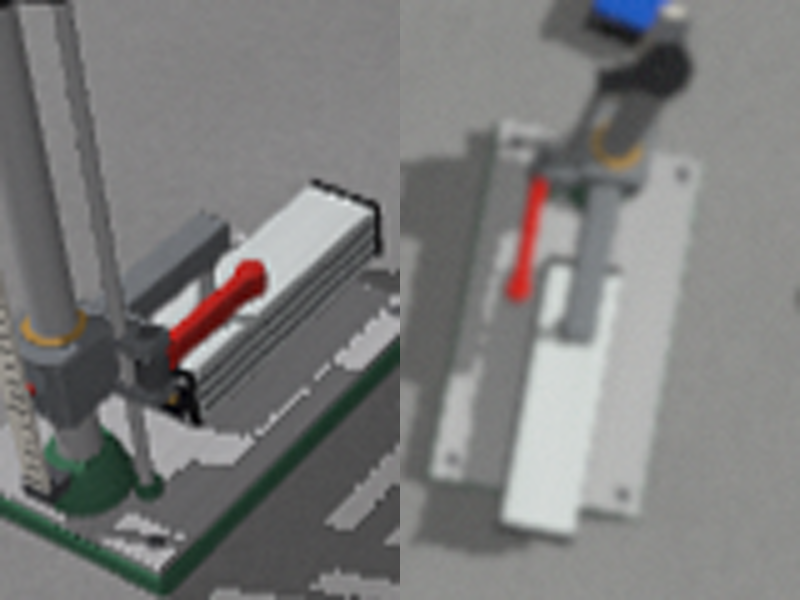

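The foot is down on the enclosure with the bar end at crop (578,335), central on the box. The lever lies parallel to the arm (pin (540,180), end (517,292)) and the box hasn't moved. I'll hand it in.

```bash
python3 -c "
from bench import job
print(job.job_done())"
```

```text
the job is handed in; nothing more can be done
None
```

The job is handed in at about 20 s, with no verdict returned: the last picture shows the enclosure flat on the base plate under the foot, and the clamp lever, pushed to its end stop, lying home beside the arm.

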